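# Slide the garnish dishes round the tray to free the mill's bay

## Task

Three garnish dishes sit in a four-bay tray, and the pepper mill belongs in the bay next to the round lug. Slide the dishes round the tray, each of them just one bay on into the neighbouring bay, right home and without lifting or tipping it, so that the bay by the lug comes free; then stand the mill upright in that bay and let go of it. Keep the mill upright all the way and leave the other tableware alone.

Things in the scene. Friction and masses are not known exactly. Their poses are not given: they have to be found in the camera images.
- tray: Square wooden tray fixed to the counter, turned any way round, 184 mm outside, 166 mm inside; floor 8 mm thick, rim 28 mm high, 9 mm thick. Four bays in a 2 x 2 square, no dividers. Outside one corner is a flat round lug, 56 mm in diameter, 16 mm high. Origin: centre of the underside; z up, x and y parallel to the sides, lug at the +x +y corner. Bay centres lie 41.5 mm from the origin in x and in y.
- bay_lug (a point): Centre of the bay next to the lug (tray x +, y +), on the tray's floor. Holds a dish at the start; the mill belongs here. In any bay, a dish slid straight across from the next bay is home when it meets the rim; two dishes side by side have 6 mm of play in all.
- bay_spare (a point): Centre of the bay at tray x +, y -, on the tray's floor. It is the empty one at the start.
- bay_far (a point): Centre of the bay at tray x -, y - (diagonally across from the lug), on the tray's floor. Holds a dish at the start.
- bay_third (a point): Centre of the bay at tray x -, y + (diagonally across from the spare bay), on the tray's floor. Holds a dish at the start.
- dish_square_centre (a point): White stoneware dish, square with rounded corners, walls 8 mm thick, so its inside is 64 x 64 mm; stands in one of the three filled bays. 80 mm across outside, 32 mm high, open on top, floor 6 mm thick, about 0.26 kg, slides easily. The point is its centre, half-way up (16 mm above its underside).
- dish_round_centre (a point): White stoneware dish, round, walls 7 mm thick, so its inside is 66 mm in diameter; stands in one of the three filled bays. 80 mm across outside, 32 mm high, open on top, floor 6 mm thick, about 0.26 kg, slides easily. The point is its centre, half-way up (16 mm above its underside).
- dish_octagon_centre (a point): White stoneware dish, eight-sided, walls 7 mm thick, so its inside is 66 mm across flats; stands in one of the three filled bays. 80 mm across outside, 32 mm high, open on top, floor 6 mm thick, about 0.26 kg, slides easily. The point is its centre, half-way up (16 mm above its underside).
- mill_centre (a point): Dark wooden pepper mill standing upright on the counter to the right of the tray, 130 mm high, foot 56 mm in diameter, about 0.24 kg. It is round with a straight waist 40 mm in diameter from 46 to 84 mm above its foot, and a 50 mm wide head above. The point is on its axis, 65 mm above its foot, in the waist; its z runs up the axis.
- sauce_cup: Bystander, to be left alone. Small terracotta cup, 54 mm in diameter, 36 mm high, close beside the tray. Origin under its centre.
- tumbler: Bystander, to be left alone. Tall glass, 74 mm in diameter, 130 mm high. Origin under its centre.
- plate: Bystander, to be left alone. Flat terracotta plate, 210 mm in diameter, 18 mm high. Origin under its centre.
- grater: Bystander, to be left alone. Long steel hand grater with a black handle, about 280 x 42 mm, 18 mm high, lying flat; its x runs along it. Origin under it near the middle.
- spoon: Bystander, to be left alone. Steel spoon, 190 mm long, lying flat; its x runs along it. Origin under it.
- bowl: Bystander, to be left alone. Blue bowl, 124 mm in diameter, 55 mm high. Origin under its centre.
- oil: Bystander, to be left alone. Green glass bottle, 62 mm in diameter, 200 mm high. Origin under its centre.
- jar: Bystander, to be left alone. Amber jar with a steel lid, 72 mm in diameter, 85 mm high. Origin under its centre.

How it is judged (in metres and radians):
On the way, in this order (a step that is already met when the one before it is completed fails the run):
1. a dish has been slid from the bay diagonally across from the lug into the spare bay, leaving that bay empty (horizontal distance between any of dish_square_centre, dish_round_centre, dish_octagon_centre and bay_spare below 0.012 m and horizontal distance between each of dish_square_centre, dish_round_centre, dish_octagon_centre and bay_far above 0.055 m), for 0.1 s.
2. the next dish has followed into the bay diagonally across from the lug, leaving the third bay empty (horizontal distance between any of dish_square_centre, dish_round_centre, dish_octagon_centre and bay_spare below 0.012 m and horizontal distance between any of dish_square_centre, dish_round_centre, dish_octagon_centre and bay_far below 0.012 m and horizontal distance between each of dish_square_centre, dish_round_centre, dish_octagon_centre and bay_third above 0.055 m), for 0.1 s.
3. the last dish has been slid out of the bay by the lug, so that this bay is free (horizontal distance between any of dish_square_centre, dish_round_centre, dish_octagon_centre and bay_third below 0.012 m and horizontal distance between each of dish_square_centre, dish_round_centre, dish_octagon_centre and bay_lug above 0.055 m), for 0.1 s.
At the end, for the whole second after the job is handed in: Each dish has moved one bay (70 to 96 mm) and stands flat on the tray within 7 mm of the centre of its new bay; only the bay by the lug holds no dish, and there the mill stands on the tray's floor, upright within 0.08 rad, its axis within 27 mm of the bay's centre (horizontal distance between any of dish_square_centre, dish_round_centre, dish_octagon_centre and bay_spare below 0.007 m and horizontal distance between any of dish_square_centre, dish_round_centre, dish_octagon_centre and bay_far below 0.007 m and horizontal distance between any of dish_square_centre, dish_round_centre, dish_octagon_centre and bay_third below 0.007 m and distance of dish_square_centre from where it was at the start of the episode between 0.07 and 0.096 m and distance of dish_round_centre from where it was at the start of the episode between 0.07 and 0.096 m and distance of dish_octagon_centre from where it was at the start of the episode between 0.07 and 0.096 m and horizontal distance between each of dish_square_centre, dish_round_centre, dish_octagon_centre and bay_lug above 0.055 m and horizontal distance between mill_centre and bay_lug below 0.027 m and z of mill_centre in the frame of bay_lug between 0.06 and 0.069 m and angle between each of mill_centre, dish_square_centre, dish_round_centre, dish_octagon_centre's own z axis and vertical below 0.08 rad and z of each of dish_square_centre, dish_round_centre, dish_octagon_centre in the frame of tray below 0.028 m); the robot touches nothing.
It fails at once if a dish is lifted (its underside more than 8 mm off the tray's floor) or tipped by more than 0.3 rad (z of any of dish_square_centre, dish_round_centre, dish_octagon_centre in the frame of tray above 0.032 m or angle between any of dish_square_centre, dish_round_centre, dish_octagon_centre's own z axis and vertical above 0.3 rad).
It fails at once if the mill is tipped by more than 0.6 rad (angle between mill_centre's own z axis and vertical above 0.6 rad).
It fails at once if other tableware is moved by more than 20 mm (distance of any of sauce_cup, tumbler, plate, grater, spoon, bowl, oil, jar from where it was at the start of the episode above 0.02 m).
It also fails if it takes over 64 s, if anything falls off the work surface, if the arm or the gripper's body presses on something with over 40 N, if the wrist force passes 120 N, or if a joint passes its speed limit or range.

## Robot

A 7-joint arm with a two-finger parallel gripper is mounted at the origin on the work surface. World frame = base frame: x ahead of the robot, y to its left, z up, the work surface at z = 0. Lengths are in m, angles in degrees, forces in N, time in s.
With the tool pointing down it reaches from about 0.425 to 0.875 m from the base axis. Payload 4.7 kg.
Tool frame: the origin (TCP) lies between the finger pads; the fingertips stand 25 mm ahead of it and the grasp point (between the pads) lies 6 mm ahead of it (env.tip_reach is the distance from the TCP to the fingertips, in m); z points along the fingers, y is the direction in which the jaws open and shut (so a half turn about z gives the same grasp; the last joint's range is limited). The gripper opens to 87 mm and grips with 3 to 60 N. Pads are 19 mm wide; open, the fingers measure 117 mm over their backs; the gripper's body (75 mm by 190 mm) begins 51 mm behind the grasp point.
Start: joints at [77.412, 18.392, -4.016, 83.108, 1.295, 78.541, -3.26], TCP at [0.151, -0.632, 0.248] pointing down, gripper open.
Joint ranges: [-163.93, 163.93], [-17.29, 119.83], [-79.2, 71.16], [3.27, 140.29], [-89.18, 269.18], [5.43, 117.66], [-154.24, 154.24]. Speed limits (degrees/s): [147.25, 147.25, 180, 180, 180, 180, 180].

## Interface

Orientations are given as [roll, pitch, yaw] about the fixed x, y, z axes, in that order (R = Rz(yaw) Ry(pitch) Rx(roll)).
In Python, from cell import env, viewer, job gives the robot as it stands.
- The arm moves only by the tool move_arm, never from a script. Its argument "steps" is a list of rows, each a list of 7 numbers: the finger opening in cm, from 0 to 8.7, then the shift along the tool's x, y, z in cm, then the turn, a rotation vector about the tool's x, y, z in rad. In form: [[fingers, tx, ty, tz, wx, wy, wz], ...]. A call has 1 to 5 rows; each row shifts and turns the commanded pose from where the row before left it, along the tool's axes as they then stand; what a row does not reach is not made up. A row lasts 1/12 s, in which the tool goes at most 41.7 mm and 7.16 degrees, less where a joint would pass 70% of its speed; a pose out of reach is approached as far as the arm can. A call is refused whole if a number of a shift passes 4.17 or a number of a turn 0.125, either way. A call with a gripper value outside its range is refused whole. The fingers move at their own pace and stop on an object; "force" is the grip in N (left out, the last holds). Time passes only in rows, so rows that do not move let the fingers close. It gives the time, the measured TCP pose, the force and the opening at its end, in the units of the state.
- env.get_obs(): the state, without advancing time (a new reading comes with each control period).
- viewer.read_camera(name): name is "side" or "top" or "wrist"; returns a dict with "img" (384x512x3 uint8, red, green, blue), "vfov" (degrees; the focal length in pixels is half the picture's height over the tangent of half this angle, whatever the lens; pixels are square), "cx", "cy" (the principal point, pixels), "extrinsics" (4x4, takes a point from world to camera coordinates); the wrist camera has in their place "mount" (4x4, takes a point from camera to tool coordinates, whose origin is the TCP and whose axes are the flange's). Camera axes: x right, y down, z forward; pixel columns grow to the right and rows downward; lengths in m; the calibration is good to about 2 mm. A picture is of the moment at which its call begins: read the wrist's pose just before it. There is no depth.
- job.sign_off(): hands the job in, once; it reports no verdict.
The state is a dict: "time_s": time; "qpos": joint angles; "joint_velocities": joint speeds; "effort": joint torques, N m; "tool_pos": TCP position; "tool_rot": TCP orientation; "force": force on the tool from outside, world axes, zero at the start; "wrist_torque": the same for the moment, N m; "grip_width": finger opening in m.
Only numpy, scipy, OpenCV 4.12 (cv2) and the standard library are available. Lean on these libraries where they do the work, as an engineer would, in place of code of your own. Each camera call takes 0.05 s, during which the arm holds its last target.

## Working session

There is one attempt and no reset: what is moved stays moved. The work goes in short steps, Python scripts to look and compute and a tool call to move; the robot and the scene stay as the last step left them, time stands still between calls to the robot, and variables do not carry over. Pictures are saved under pics/ and viewed, and the job is handed in when it is done.

Besides the shell and the picture viewer there is one more tool, called after "Emit:" in YAML: its name, and indented under it one key for each argument. move_arm: Moves the arm, as the interface text tells. Its arguments: {"type":"object","properties":{"steps":{"type":"array"},"force":{"type":"number"}},"required":["steps"]}

```bash
ls; mkdir -p pics
python3 - <<'E'
from cell import env, viewer, job
import cv2, numpy as np
o=env.get_obs(); print({k:np.round(v,3).tolist() if not isinstance(v,(int,float)) else v for k,v in o.items()})
for n in ["top","side","wrist"]:
    c=viewer.read_camera(n); cv2.imwrite(f"pics/{n}0.png",c["img"][:,:,::-1])
    print(n,c["vfov"],c["cx"],c["cy"],np.round(c.get("extrinsics",c.get("mount")),4).tolist(), c.keys())
E
```

```text
pics
{'time_s': 0.0, 'qpos': [77.41, 18.44, -4.015, 83.175, 1.296, 78.541, -3.261], 'joint_velocities': [-0.072, -0.025, 0.002, -0.024, 0.092, 0.036, 0.101], 'effort': [0.0, -49.129, -0.404, -31.252, -0.064, 0.044, 0.0], 'tool_pos': [0.15, -0.632, 0.246], 'tool_rot': [-179.889, 0.007, 13.398], 'force': [-0.329, 0.699, 0.487], 'wrist_torque': [0.02, -0.005, 0.032], 'grip_width': 0.08733349409230272}
top 48.532877599272574 259.9891114128858 195.1070743620424 [[-0.0067, -1.0, -0.0021, -0.0035], [-0.9811, 0.007, -0.1933, 0.579], [0.1933, 0.0008, -0.9811, 1.3987], [0.0, 0.0, 0.0, 1.0]] dict_keys(['img', 'vfov', 'cx', 'cy', 'extrinsics'])
side 48.92399357628751 247.22908200479577 196.12995841766562 [[-0.993, -0.1175, -0.0114, 0.549], [-0.0527, 0.527, -0.8482, 0.1033], [0.1057, -0.8417, -0.5295, 1.2229], [0.0, 0.0, 0.0, 1.0]] dict_keys(['img', 'vfov', 'cx', 'cy', 'extrinsics'])
wrist 60.56764552332766 253.75622360215232 194.0595036627773 [[0.0015, -0.9677, -0.2519, 0.0688], [1.0, 0.0014, 0.0008, -0.0004], [-0.0004, -0.2519, 0.9677, -0.1375], [0.0, 0.0, 0.0, 1.0]] dict_keys(['img', 'vfov', 'cx', 'cy', 'mount'])
```

View pics/top0.png

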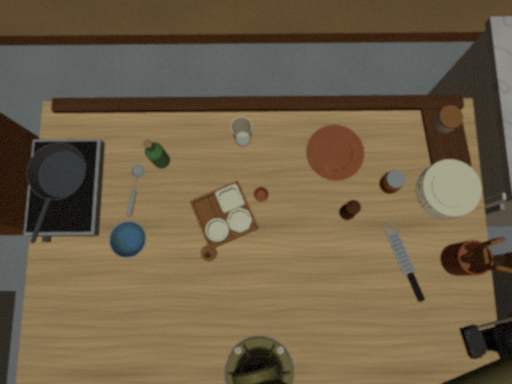

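View pics/side0.png

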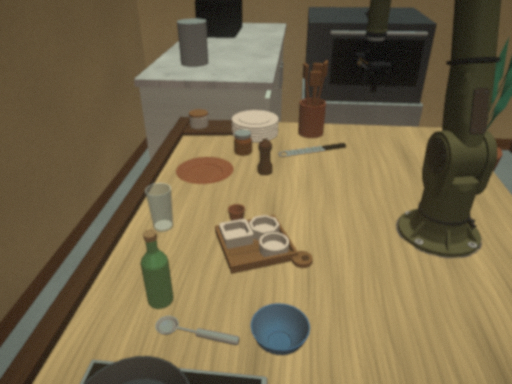

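```bash
cat > h.py <<'E'
import cv2, numpy as np
from scipy.spatial.transform import Rotation as R
def K(c):
    f=c["img"].shape[0]/2/np.tan(np.radians(c["vfov"]/2)); return f,c["cx"],c["cy"]
def cam2world(c,o=None):
    if "extrinsics" in c: return np.linalg.inv(c["extrinsics"])
    T=np.eye(4);T[:3,:3]=R.from_euler("xyz",o["tool_rot"],degrees=True).as_matrix();T[:3,3]=o["tool_pos"]
    return T@c["mount"]
def ray(c,uv,z,o=None):
    f,cx,cy=K(c);T=cam2world(c,o);uv=np.atleast_2d(np.asarray(uv,float))
    d=np.c_[(uv-[cx,cy])/f,np.ones(len(uv))]@T[:3,:3].T;p=T[:3,3]
    return p+d*((z-p[2])/d[:,2])[:,None]
def proj(c,P,o=None):
    f,cx,cy=K(c);P=np.atleast_2d(P);T=np.linalg.inv(cam2world(c,o));q=P@T[:3,:3].T+T[:3,3]
    return q[:,:2]/q[:,2:]*f+[cx,cy]
E
python3 - <<'E'
import cv2
from h import *
im=cv2.imread("pics/top0.png")
a=cv2.resize(im[165:275,175:285],None,fx=6,fy=6,interpolation=cv2.INTER_CUBIC); cv2.imwrite("pics/t1.png",cv2.resize(a,(600,600)))
b=cv2.imread("pics/side0.png");cv2.imwrite("pics/s1.png",cv2.resize(b[130:185,235:300],None,fx=8,fy=8,interpolation=cv2.INTER_CUBIC))
hsv=cv2.cvtColor(im,cv2.COLOR_BGR2HSV)
for p in [(225,195),(239,219),(217,229),(207,209),(209,254),(350,210),(300,240),(261,194)]: print(p,im[p[1],p[0]],hsv[p[1],p[0]])
E
```

```text
(225, 195) [139 163 163] [ 30  38 163]
(239, 219) [140 167 166] [ 31  41 167]
(217, 229) [141 166 165] [ 31  38 166]
(207, 209) [ 41  71 101] [ 15 151 101]
(209, 254) [22 43 67] [ 14 171  67]
(350, 210) [13 33 66] [ 11 205  66]
(300, 240) [ 88 124 148] [ 18 103 148]
(261, 194) [ 48  70 118] [  9 151 118]
```

View pics/t1.png

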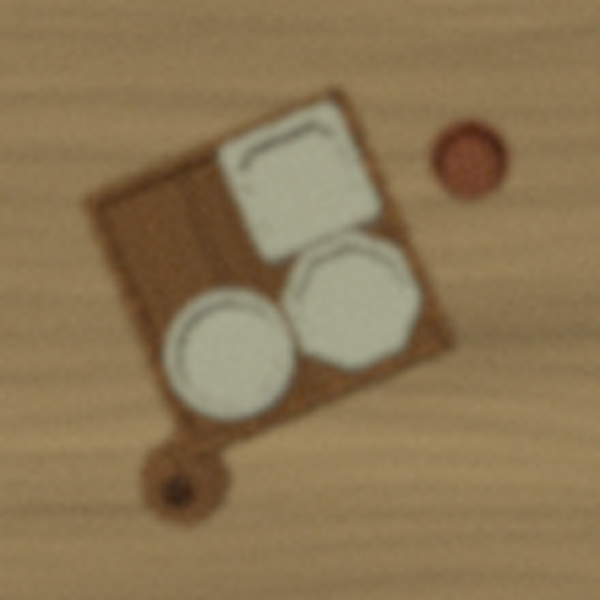

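View pics/s1.png

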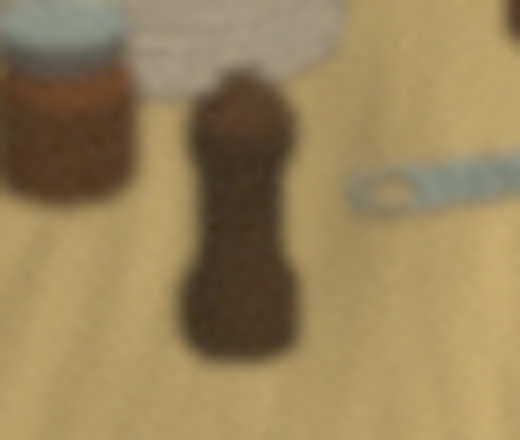

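```bash
cat > m.py <<'E'
from cell import env, viewer, job
from h import *
c=viewer.read_camera("top")
s=110/600
def u(x,y): return [175+(x+.5)*s-.5,165+(y+.5)*s-.5]
P=ray(c,[u(88,205),u(338,90),u(455,347)],0.028); print("corners",P.round(4))
ctr=(P[0]+P[2])/2; print("tray ctr",ctr.round(4), np.linalg.norm(P[1]-P[0]),np.linalg.norm(P[2]-P[1]))
d=P[0]-P[1]; e=P[2]-P[1]; print("x dir",np.degrees(np.arctan2(d[1],d[0])),"y dir",np.degrees(np.arctan2(e[1],e[0])))
print("lug",ray(c,u(185,480),0.016).round(4),"dishes sq,oct,rd",ray(c,[u(300,180),u(351,299),u(230,354)],0.04).round(4))
print("cup",ray(c,u(470,160),.036).round(4))
# mill both views: top of head
cs=viewer.read_camera("side")
k=1/8
print("mill foot side view", ray(cs,[235+241*k,130+350*k],0).round(4))
hsv=cv2.cvtColor(c["img"],cv2.COLOR_RGB2HSV)
E
python3 m.py
python3 - <<'E'
import cv2
im=cv2.imread("pics/top0.png")
cv2.imwrite("pics/t2.png",cv2.resize(im[160:240,310:410],None,fx=6,fy=6,interpolation=cv2.INTER_CUBIC))
E
```

```text
corners [[5.613e-01 2.334e-01 2.800e-02]
 [6.353e-01 7.440e-02 2.800e-02]
 [4.688e-01 1.000e-04 2.800e-02]]
tray ctr [0.515  0.1167 0.028 ] 0.17536972759051248 0.1822757614934012
x dir 114.96223541868059 y dir -155.9511983203484
lug [[0.3876 0.1701 0.016 ]] dishes sq,oct,rd [[0.5742 0.0975 0.04  ]
 [0.4981 0.065  0.04  ]
 [0.464  0.1404 0.04  ]]
cup [[ 0.5872 -0.0102  0.036 ]]
mill foot side view [[ 0.5228 -0.2975  0.    ]]
```

View pics/t2.png

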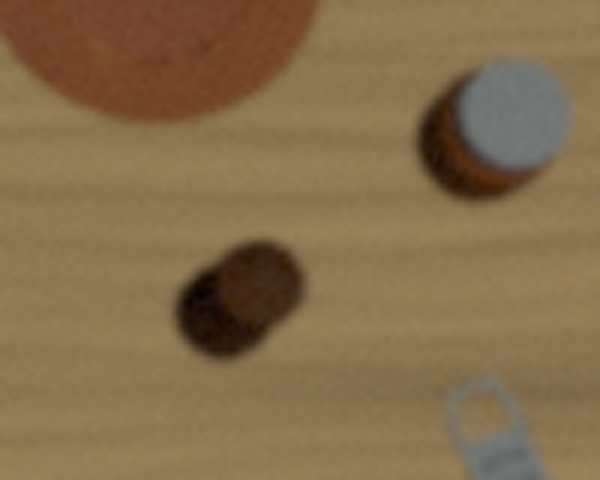

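```bash
cat > plan.py <<'E'
import sys
from cell import env
from h import *
def plan(wps,step=3.5,tst=0.115,g=8.7):
    o=env.get_obs();p=np.array(o["tool_pos"]);Rm=R.from_euler("xyz",o["tool_rot"],degrees=True)
    print("t",round(o["time_s"],2),"pos",p.round(4),"rot",np.round(o["tool_rot"],2),"grip",round(o["grip_width"],4),"F",np.round(o["force"],1))
    for *t,yaw in wps:
        t=np.array(t);Rt=R.from_euler("xyz",[180,0,yaw],degrees=True)
        w=(Rm.inv()*Rt).as_rotvec();d=t-p
        n=max(1,int(np.ceil(max(np.linalg.norm(d)*100/step,np.linalg.norm(w)/tst))))
        rows=[]
        for i in range(n):
            s=Rm.inv().apply(t-p)/(n-i)*100; wr=(Rm.inv()*Rt).as_rotvec()/(n-i)
            s=s.round(2); wr=wr.round(3)
            rows.append([g]+s.tolist()+wr.tolist())
            p=p+Rm.apply(s/100);Rm=Rm*R.from_rotvec(wr)
        for i in range(0,n,5): print(str([[*[round(x,3)+0 for x in r]] for r in rows[i:i+5]]).replace(" ",""))
        print("--")
if __name__=="__main__":
    a=eval(sys.argv[1]);plan(a,**(eval(sys.argv[2]) if len(sys.argv)>2 else {}))
E
python3 - <<'E'
from cell import viewer
from h import *
c=viewer.read_camera("top");u=lambda x,y:[310+(x+.5)/6-.5,160+(y+.5)/6-.5]
print(ray(c,u(222,308),.02).round(4),ray(c,u(262,282),.12).round(4))
E
python3 plan.py "[(.42,-.33,.26,70),(.5,.10,.27,115)]" "dict(g=0)"
```

```text
[[ 0.528  -0.3082  0.02  ]] [[ 0.5263 -0.31    0.12  ]]
t 0.3 pos [ 0.1505 -0.6322  0.2472] rot [-179.97    0.     13.4 ] grip 0.0867 F [-0.2 -0.   0.2]
[[0,2.77,-1.93,-0.11,0.0,0.0,-0.082],[0,2.92,-1.7,-0.11,0.0,0.0,-0.082],[0,3.05,-1.45,-0.1,0.0,0.0,-0.082],[0,3.15,-1.2,-0.11,0.0,0.0,-0.082],[0,3.24,-0.93,-0.1,0.0,0.0,-0.082]]
[[0,3.31,-0.67,-0.11,0.0,0.0,-0.083],[0,3.35,-0.39,-0.1,0.0,0.0,-0.082],[0,3.37,-0.11,-0.11,0.0,0.0,-0.083],[0,3.37,0.17,-0.1,0.0,0.0,-0.082],[0,3.34,0.44,-0.11,0.0,0.0,-0.083]]
[[0,3.3,0.71,-0.1,0.0,0.0,-0.082],[0,3.23,0.99,-0.11,0.0,0.0,-0.083]]
--
[[0,3.32,-0.55,-0.07,0.0,0.0,-0.06],[0,3.35,-0.35,-0.08,0.0,0.0,-0.06],[0,3.36,-0.15,-0.07,0.0,0.0,-0.06],[0,3.36,0.05,-0.08,0.0,0.0,-0.061],[0,3.35,0.25,-0.07,0.0,0.0,-0.06]]
[[0,3.33,0.46,-0.08,0.0,0.0,-0.061],[0,3.3,0.66,-0.07,0.0,0.0,-0.06],[0,3.26,0.85,-0.08,0.0,0.0,-0.061],[0,3.2,1.05,-0.07,0.0,0.0,-0.06],[0,3.13,1.24,-0.08,0.0,0.0,-0.061]]
[[0,3.04,1.43,-0.07,0.0,0.0,-0.06],[0,2.96,1.61,-0.08,0.0,0.0,-0.061],[0,2.85,1.78,-0.07,0.0,-0.001,-0.06]]
--
```

Emit:
move_arm:
  steps:
    - [0, 2.8, -1.9, -0.1, 0, 0, -0.08]
    - [0, 2.9, -1.7, -0.1, 0, 0, -0.08]
    - [0, 3.05, -1.45, -0.1, 0, 0, -0.08]
    - [0, 3.15, -1.2, -0.1, 0, 0, -0.08]
    - [0, 3.25, -0.9, -0.1, 0, 0, -0.08]

```text
time_s: 0.72
tool_pos: [0.2646, -0.506, 0.2526]
tool_rot: [180.0, 0.0, 36.5]
force: [1.0, -0.7, -0.2]
grip_width: 0.0615
```

Emit:
move_arm:
  steps:
    - [0, 3.3, -0.7, -0.1, 0, 0, -0.08]
    - [0, 3.35, -0.4, -0.1, 0, 0, -0.08]
    - [0, 3.35, -0.1, -0.1, 0, 0, -0.08]
    - [0, 3.35, 0.2, -0.1, 0, 0, -0.08]
    - [0, 3.35, 0.4, -0.1, 0, 0, -0.08]

```text
time_s: 1.13
tool_pos: [0.3783, -0.3819, 0.2578]
tool_rot: [180.0, 0.0, 59.5]
force: [0.2, -0.2, -0.6]
grip_width: 0.0284
```

```bash
cat > snap.py <<'E'
import sys,pickle
from cell import env,viewer
from h import *
o=env.get_obs();c=viewer.read_camera("wrist")
pickle.dump((o,c),open(f"pics/{sys.argv[1]}.pkl","wb"));cv2.imwrite(f"pics/{sys.argv[1]}.png",c["img"][:,:,::-1])
E
python3 snap.py w1; python3 plan.py "[(.5,.10,.27,115)]" "dict(g=0)"
```

```text
t 1.18 pos [ 0.3846 -0.3749  0.2583] rot [179.88  -0.27  60.25] grip 0.0243 F [ 3.8  4.7 -0.3]
[[0,3.35,-0.97,-0.07,0.0,0.0,-0.068],[0,3.41,-0.74,-0.07,0.0,0.0,-0.068],[0,3.46,-0.5,-0.07,0.0,0.0,-0.068],[0,3.48,-0.27,-0.07,0.0,0.0,-0.068],[0,3.49,-0.03,-0.07,0.0,0.0,-0.068]]
[[0,3.49,0.21,-0.07,0.001,0.0,-0.068],[0,3.46,0.44,-0.07,0.0,0.0,-0.068],[0,3.42,0.68,-0.07,0.001,0.0,-0.069],[0,3.37,0.91,-0.07,0.0,0.0,-0.068],[0,3.3,1.14,-0.07,0.001,0.0,-0.069]]
[[0,3.21,1.36,-0.07,0.001,-0.001,-0.068],[0,3.12,1.58,-0.08,0.0,-0.001,-0.068],[0,3.0,1.79,-0.08,0.0,0.0,-0.069],[0,2.87,1.99,-0.08,0.001,-0.001,-0.069]]
--
```

View pics/w1.png

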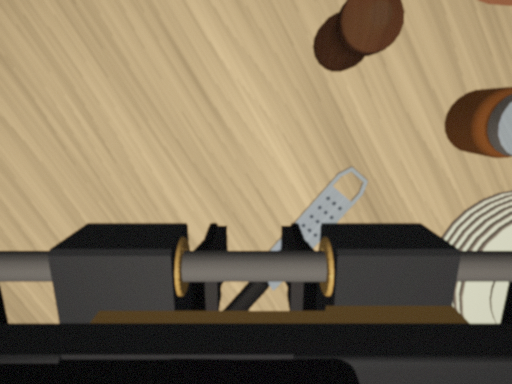

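```bash
python3 plan.py "[(.552,.035,.30,115)]" "dict(g=0)"
```

```text
t 1.18 pos [ 0.3846 -0.3749  0.2583] rot [179.88  -0.27  60.25] grip 0.0243 F [ 3.8  4.7 -0.3]
[[0,3.38,-0.45,-0.31,0.0,0.0,-0.074],[0,3.4,-0.19,-0.31,0.0,0.0,-0.073],[0,3.41,0.05,-0.31,0.0,0.0,-0.074],[0,3.39,0.31,-0.3,0.0,0.0,-0.073],[0,3.36,0.55,-0.31,0.001,0.0,-0.074]]
[[0,3.31,0.8,-0.31,0.0,0.0,-0.073],[0,3.25,1.04,-0.3,0.001,0.0,-0.074],[0,3.16,1.27,-0.31,0.0,0.0,-0.073],[0,3.06,1.5,-0.31,0.001,-0.001,-0.074],[0,2.94,1.73,-0.31,0.0,0.0,-0.073]]
[[0,2.8,1.93,-0.31,0.001,-0.001,-0.074],[0,2.65,2.14,-0.31,0.0,0.0,-0.073],[0,2.49,2.32,-0.32,0.001,-0.001,-0.074]]
--
```

Emit:
move_arm:
  steps:
    - [0, 3.4, -0.45, -0.3, 0, 0, -0.074]
    - [0, 3.4, -0.2, -0.3, 0, 0, -0.074]
    - [0, 3.4, 0, -0.3, 0, 0, -0.074]
    - [0, 3.4, 0.3, -0.3, 0, 0, -0.074]
    - [0, 3.35, 0.55, -0.3, 0, 0, -0.074]

```text
time_s: 1.6
tool_pos: [0.4442, -0.2249, 0.2728]
tool_rot: [180.0, 0.0, 80.6]
force: [1.3, -0.4, -0.0]
grip_width: 0.0011
```

Emit:
move_arm:
  steps:
    - [0, 3.3, 0.8, -0.3, 0, 0, -0.074]
    - [0, 3.25, 1.05, -0.3, 0, 0, -0.074]
    - [0, 3.15, 1.3, -0.3, 0, 0, -0.074]
    - [0, 3.05, 1.5, -0.3, 0, 0, -0.074]
    - [0, 2.95, 1.7, -0.3, 0, 0, -0.074]

```text
time_s: 2.02
tool_pos: [0.5111, -0.0684, 0.288]
tool_rot: [180.0, 0.0, 101.8]
force: [0.7, -0.7, -0.7]
grip_width: 0.0004
```

Emit:
move_arm:
  steps:
    - [0, 2.8, 1.9, -0.3, 0, 0, -0.074]
    - [0, 2.65, 2.1, -0.3, 0, 0, -0.074]
    - [0, 2.5, 2.3, -0.3, 0, 0, -0.074]
    - [0, 0, 0, 0, 0, 0, 0]

```text
time_s: 2.35
tool_pos: [0.5509, 0.0325, 0.2975]
tool_rot: [179.7, -0.2, 115.1]
force: [-0.2, 1.3, -0.1]
grip_width: 0.0006
```

```bash
python3 snap.py w2; python3 plan.py "[(.552,.035,.30,115)]" "dict(g=0)"
```

```text
t 2.4 pos [0.5502 0.0288 0.297 ] rot [ 1.7989e+02 -1.0000e-01  1.1478e+02] grip 0.0003 F [-1.2 -0.5 -0.4]
[[0,0.49,0.43,-0.3,0.002,-0.002,-0.004]]
--
```

View pics/w2.png

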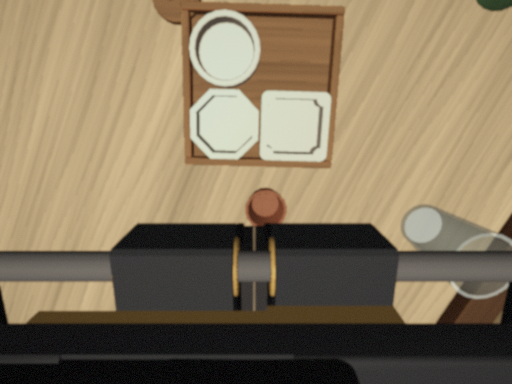

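```bash
python3 -c "
import cv2
im=cv2.imread('pics/w2.png')[0:185,165:360];cv2.imwrite('pics/w2c.png',cv2.resize(im,None,fx=3.2,fy=3.2,interpolation=cv2.INTER_CUBIC))"
```

```text
(no output)
```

View pics/w2c.png

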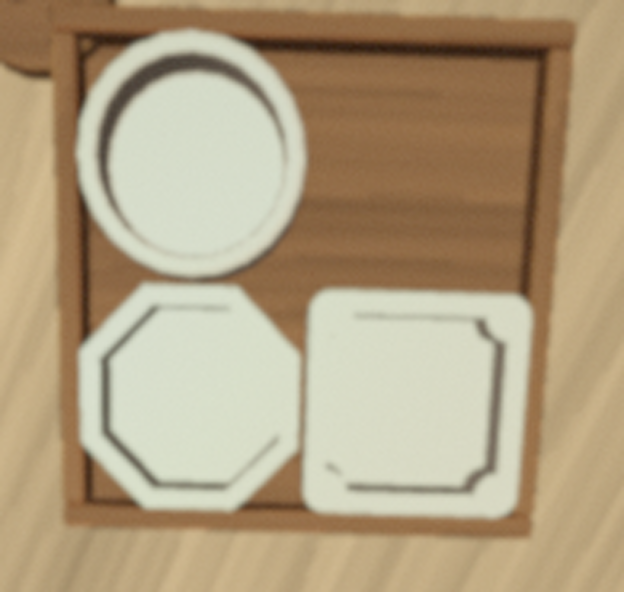

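```bash
cat > tr.py <<'E'
import pickle
from h import *
o,c=pickle.load(open("pics/w2.pkl","rb"))
u=lambda x,y:[165+(x+.5)/3.2-.5,(y+.5)/3.2-.5]
P=ray(c,[u(53,12),u(572,22),u(530,534),u(66,523)],.028,o)[:,:2]
L=np.array([[1,1],[1,-1],[-1,-1],[-1,1]])*.092
pc=P.mean(0);H=(L).T@(P-pc);U,S,V=np.linalg.svd(H);Rt=V.T@U.T
print("ctr",pc.round(4),"ang",np.degrees(np.arctan2(Rt[1,0],Rt[0,0])));print("resid mm",((P-pc-L@Rt.T)*1e3).round(1).tolist(),[np.linalg.norm(P[i]-P[i-1]).round(4) for i in range(4)])
for n,(x,y) in dict(lug=(1,1),spare=(1,-1),far=(-1,-1),third=(-1,1)).items(): print(n,(pc+Rt@[.0415*x,.0415*y]).round(4))
for n,b in dict(round=(77,30,306,277),oct=(78,283,300,511),sq=(301,290,531,518)).items():
    q=ray(c,[u(b[0],(b[1]+b[3])/2),u(b[2],(b[1]+b[3])/2),u((b[0]+b[2])/2,b[1]),u((b[0]+b[2])/2,b[3])],.04,o)[:,:2]
    m=q.mean(0);print(n,m.round(4),"tray",(Rt.T@(m-pc)*1e3).round(1),np.linalg.norm(q[0]-q[1]),np.linalg.norm(q[2]-q[3]))
E
python3 tr.py
```

```text
ctr [0.5203 0.1191] ang 113.87878254575709
resid mm [[2.8, -1.7], [-0.7, -1.9], [-2.1, 1.1], [0.1, 2.5]] [np.float64(0.179), np.float64(0.1807), np.float64(0.1806), np.float64(0.1814)]
lug [0.4655 0.1402]
spare [0.5414 0.1738]
far [0.575  0.0979]
third [0.4991 0.0643]
round [0.4656 0.1412] tray [42.4 41.1] 0.07961856989708987 0.07966069188101607
oct [0.4983 0.065 ] tray [-40.6  42. ] 0.08154771590528181 0.08208612338300633
sq [0.5751 0.0982] tray [-41.2 -41.6] 0.08481379413351901 0.08246598354781996
```

```bash
python3 plan.py "[(.572,.097,.12,114),(.575,.098,.045,114)]" "dict(g=0)"
```

```text
t 2.4 pos [0.5502 0.0288 0.297 ] rot [ 1.7989e+02 -1.0000e-01  1.1478e+02] grip 0.0003 F [-1.2 -0.5 -0.4]
[[0,0.87,0.8,2.95,0.0,0.0,0.002],[0,0.88,0.8,2.95,0.0,0.0,0.002],[0,0.88,0.8,2.95,0.0,0.0,0.002],[0,0.88,0.8,2.96,0.001,-0.001,0.003],[0,0.88,0.79,2.95,0.0,0.0,0.002]]
[[0,0.89,0.79,2.95,0.001,-0.001,0.003]]
--
[[0,-0.01,0.11,2.5,0.0,0.0,0.0],[0,-0.01,0.11,2.5,0.0,0.0,0.0],[0,-0.01,0.1,2.5,0.0,0.0,0.0]]
--
```

Emit:
move_arm:
  steps:
    - [0, 0.9, 0.8, 3, 0, 0, 0.002]
    - [0, 0.9, 0.8, 3, 0, 0, 0.002]
    - [0, 0.9, 0.8, 3, 0, 0, 0.002]
    - [0, 0.9, 0.8, 3, 0, 0, 0.002]
    - [0, 0.9, 0.8, 3, 0, 0, 0.002]

```text
time_s: 2.82
tool_pos: [0.5678, 0.08, 0.145]
tool_rot: [-180.0, 0.1, 113.6]
force: [0.6, 0.4, 0.3]
grip_width: 0.0005
```

Emit:
move_arm:
  steps:
    - [0, 0.9, 0.8, 3, 0, 0, 0.003]
    - [0, 0, 0, 2, 0, 0, 0]
    - [0, 0, 0, 0, 0, 0, 0]
    - [0, 0, 0, 0, 0, 0, 0]

```text
time_s: 3.15
tool_pos: [0.5708, 0.0914, 0.0957]
tool_rot: [-179.8, -0.0, 113.5]
force: [1.3, -0.1, 0.2]
grip_width: 0.0005
```

```bash
python3 snap.py w3; python3 plan.py "[(.575,.098,.045,114)]" "dict(g=0)"
```

```text
t 3.2 pos [0.572  0.0917 0.0972] rot [1.7999e+02 5.0000e-02 1.1349e+02] grip 0.0007 F [0.7 0.5 0.7]
[[0,0.23,0.26,2.61,0.0,0.0,-0.004],[0,0.23,0.27,2.61,0.0,0.001,-0.005]]
--
```

View pics/w3.png

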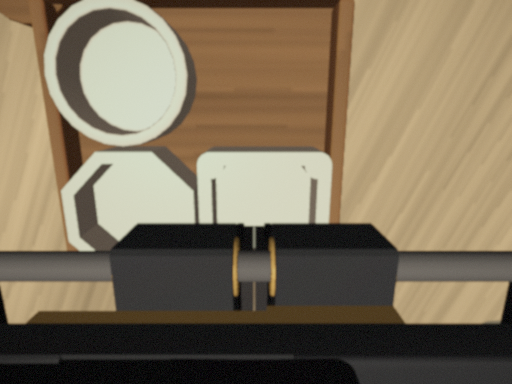

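Emit:
move_arm:
  steps:
    - [0, 0.2, 0.25, 2.6, 0, 0, -0.004]
    - [0, 0.2, 0.25, 2.3, 0, 0, -0.004]
    - [0, 0, 0, 0.3, 0, 0, 0]
    - [0, 0, 0, 0, 0, 0, 0]

```text
time_s: 3.53
tool_pos: [0.5745, 0.0978, 0.045]
tool_rot: [-180.0, 0.0, 114.0]
force: [0.2, -0.2, 0.6]
grip_width: 0.0005
```

Emit:
move_arm:
  steps:
    - [0, 1, 0, 0, 0, 0, 0]
    - [0, 1, 0, 0, 0, 0, 0]
    - [0, 0.5, 0, 0, 0, 0, 0]
    - [0, 0.8, 0, 0, 0, 0, 0]
    - [0, 1, 0, 0, 0, 0, 0]

```text
time_s: 3.95
tool_pos: [0.559, 0.1365, 0.0464]
tool_rot: [179.8, 0.3, 114.0]
force: [2.1, -3.2, 2.6]
grip_width: 0.0003
```

Emit:
move_arm:
  steps:
    - [0, 1, 0, 0, 0, 0, 0]
    - [0, 1, 0, 0, 0, 0, 0]
    - [0, 1, 0, 0, 0, 0, 0]
    - [0, 1, 0, 0, 0, 0, 0]
    - [0, 0.8, 0, 0, 0, 0, 0]

```text
time_s: 4.37
tool_pos: [0.5369, 0.183, 0.0448]
tool_rot: [180.0, 0.0, 114.1]
force: [1.6, -3.5, 3.7]
grip_width: 0.0008
```

Emit:
move_arm:
  steps:
    - [0, 0.6, 0, 0, 0, 0, 0]
    - [0, 0.4, 0, 0, 0, 0, 0]
    - [0, 0.3, 0, 0, 0, 0, 0]
    - [0, 0, 0, 0, 0, 0, 0]

```text
time_s: 4.7
tool_pos: [0.5317, 0.1938, 0.0443]
tool_rot: [-180.0, 0.0, 114.1]
force: [1.8, -3.8, 2.9]
grip_width: 0.0007
```

```bash
python3 - <<'E'
from cell import env,viewer
from h import *
import numpy as np
o=env.get_obs();a=np.radians(114);x=np.array([np.cos(a),np.sin(a)]);y=np.array([-np.sin(a),np.cos(a)])
d=np.array(o["tool_pos"][:2])-[.5205,.119];print(d@x,d@y,o["tool_pos"],o["force"])
E
python3 snap.py w4
```

```text
0.06380757464359403 -0.04066984417843586 [0.53170087 0.19383304 0.04434477] [ 1.7938851  -3.80420807  2.92244875]
```

View pics/w4.png

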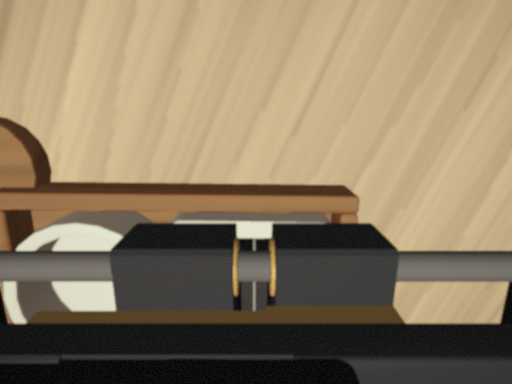

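Emit:
move_arm:
  steps:
    - [0, 0.2, 0, 0, 0, 0, 0]
    - [0, 0.1, 0, 0, 0, 0, 0]
    - [0, 0, 0, 0, 0, 0, 0]

```text
time_s: 5.0
tool_pos: [0.5316, 0.194, 0.0443]
tool_rot: [-180.0, 0.2, 114.0]
force: [1.9, -6.7, 3.8]
grip_width: 0.0005
```

Emit:
move_arm:
  steps:
    - [0, -0.5, 0, 0, 0, 0, 0]
    - [0, -1, 0, 0, 0, 0, 0]
    - [0, -0.5, 0, -2.5, 0, 0, 0]
    - [0, 0, 0, -3.5, 0, 0, 0]
    - [0, -3, -2.5, -0.5, 0, 0, 0]

```text
time_s: 5.42
tool_pos: [0.531, 0.1502, 0.1147]
tool_rot: [179.3, -0.4, 114.6]
force: [0.8, 1.1, 1.0]
grip_width: 0.0004
```

Emit:
move_arm:
  steps:
    - [0, -3, -3, 0, 0, 0, 0]
    - [0, -2.5, -2.8, 0, 0, 0, 0]
    - [0, 0, 0, 0, 0, 0, 0]
    - [0, 0, 0, 0, 0, 0, 0]

```text
time_s: 5.75
tool_pos: [0.4971, 0.065, 0.1088]
tool_rot: [-179.9, -0.0, 113.8]
force: [0.7, 0.5, 0.1]
grip_width: 0.0006
```

```bash
python3 snap.py w5; python3 plan.py "[(.4985,.0648,.045,114)]" "dict(g=0)"
python3 - <<'E'
from cell import viewer
import cv2
for n in("top","side"):
    c=viewer.read_camera(n)["img"][:,:,::-1];c=c[165:275,175:285] if n=="top" else c[195:285,200:320]
    cv2.imwrite(f"pics/{n}5.png",cv2.resize(c,None,fx=5,fy=5,interpolation=cv2.INTER_CUBIC))
E
```

```text
t 5.8 pos [0.4977 0.0671 0.1092] rot [-1.8000e+02 -6.0000e-02  1.1395e+02] grip 0.0005 F [-0.1  0.1 -0.4]
[[0,-0.12,-0.01,3.21,0.0,-0.001,0.0],[0,-0.13,-0.01,3.21,0.0,0.0,-0.001]]
--
```

View pics/w5.png

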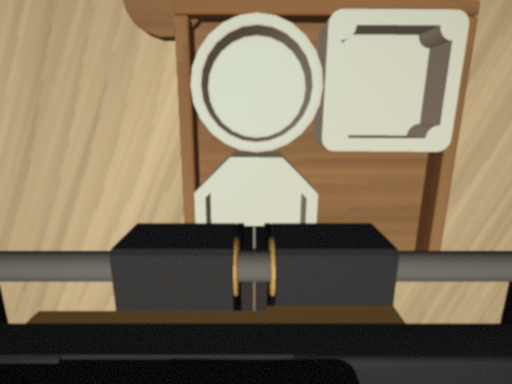

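View pics/side5.png

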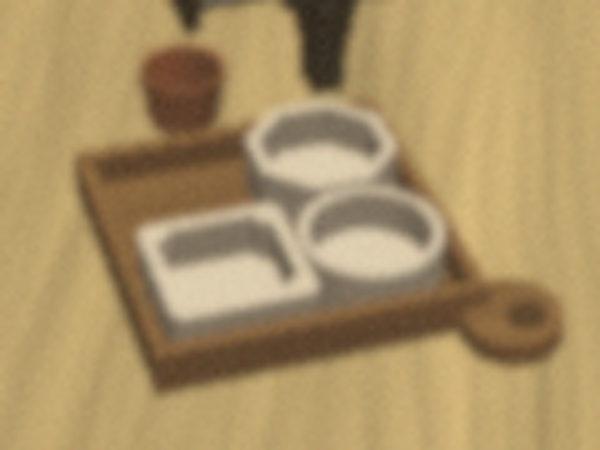

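```bash
cat > tp.py <<'E'
import pickle
from h import *
a=np.radians(114);A=np.array([[np.cos(a),np.sin(a)],[-np.sin(a),np.cos(a)]])
def tray(name,pts,z=.04):
    o,c=pickle.load(open(f"pics/{name}.pkl","rb"))
    return ((ray(c,pts,z,o)[:,:2]-[.5205,.119])@A.T*1e3).round(1)
E
python3 -c "
from tp import *
print(tray('w5',[(330,8),(467,11),(459,152),(320,150)]),tray('w5',[(330,8),(467,11),(459,152),(320,150)]).mean(0))
print(tray('w5',[(191,84),(322,84),(257,15),(257,152)]).mean(0))"
```

```text
[[ 84.   -0.2]
 [ 82.3 -77.8]
 [  2.4 -85.7]
 [  3.9   1.6]] [ 43.15  -40.525]
[42.45  41.225]
```

Emit:
move_arm:
  steps:
    - [0, -0.15, 0, 3.2, 0, 0, 0]
    - [0, -0.1, 0, 2.7, 0, 0, 0]
    - [0, 0, 0, 0.5, 0, 0, 0]
    - [0, 0, 0, 0, 0, 0, 0]

```text
time_s: 6.23
tool_pos: [0.4975, 0.0668, 0.0438]
tool_rot: [-179.8, -0.2, 114.2]
force: [0.3, -0.1, 0.6]
grip_width: 0.0004
```

Emit:
move_arm:
  steps:
    - [0, -0.3, 1, 0, 0, 0, 0]
    - [0, 0, 0.5, 0, 0, 0, 0]
    - [0, 0, 0.5, 0, 0, 0, 0]
    - [0, 0, 0.8, 0, 0, 0, 0]
    - [0, 0, 1, 0, 0, 0, 0]

```text
time_s: 6.65
tool_pos: [0.5353, 0.0776, 0.0461]
tool_rot: [-179.9, 0.1, 114.0]
force: [-3.2, -1.3, 3.6]
grip_width: 0.0004
```

Emit:
move_arm:
  steps:
    - [0, 0, 1, 0, 0, 0, 0]
    - [0, 0, 1, 0, 0, 0, 0]
    - [0, 0, 1, 0, 0, 0, 0]
    - [0, 0, 1, 0, 0, 0, 0]
    - [0, 0, 0.8, 0, 0, 0, 0]

```text
time_s: 7.07
tool_pos: [0.5801, 0.0982, 0.0455]
tool_rot: [180.0, -0.0, 114.1]
force: [-3.0, -0.7, 2.0]
grip_width: 0.0007
```

Emit:
move_arm:
  steps:
    - [0, 0, 0.6, 0, 0, 0, 0]
    - [0, 0, 0.4, 0, 0, 0, 0]
    - [0, 0, 0.3, 0, 0, 0, 0]
    - [0, 0, 0.2, 0, 0, 0, 0]
    - [0, 0, 0, 0, 0, 0, 0]

```text
time_s: 7.48
tool_pos: [0.593, 0.1038, 0.0454]
tool_rot: [179.9, -0.0, 114.1]
force: [-0.5, -0.6, 0.1]
grip_width: 0.0008
```

```bash
python3 - <<'E'
from cell import env,viewer
from tp import *
o=env.get_obs();print(A@(np.array(o["tool_pos"][:2])-[.5205,.119]),o["tool_pos"][2],o["force"])
c=viewer.read_camera("side")["img"][195:285,200:320,::-1];cv2.imwrite("pics/side6.png",cv2.resize(c,None,fx=5,fy=5,interpolation=cv2.INTER_CUBIC))
E
python3 snap.py w6
```

```text
[-0.04334643 -0.06010704] 0.04544013287301292 [-0.52240104 -0.55705992  0.09535077]
```

View pics/w6.png

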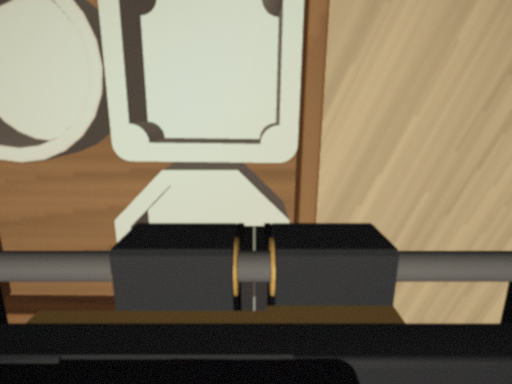

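View pics/side6.png

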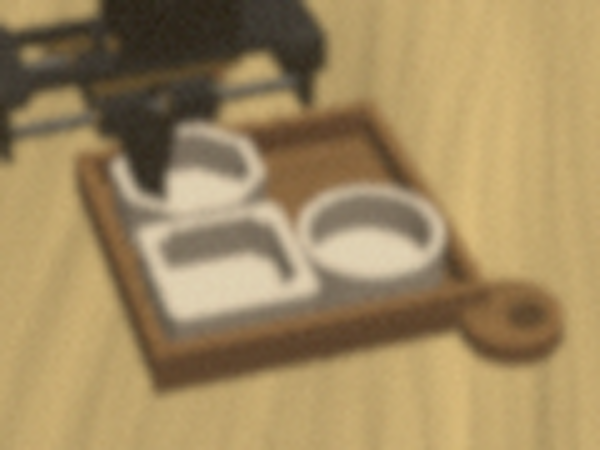

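```bash
python3 -c "
from tp import *
print(tray('w6',[(117,220),(290,218),(298,155),(163,168),(240,169)]))"
```

```text
[[-24.    2.5]
 [-22.9 -76.9]
 [  6.1 -79.5]
 [  0.2 -20.2]
 [ -0.2 -54.1]]
```

Emit:
move_arm:
  steps:
    - [0, 0, 0.3, 0, 0, 0, 0]
    - [0, 0, 0.2, 0, 0, 0, 0]
    - [0, 0, 0.1, 0, 0, 0, 0]
    - [0, 0, 0, 0, 0, 0, 0]

```text
time_s: 7.92
tool_pos: [0.5983, 0.1059, 0.0455]
tool_rot: [180.0, 0.0, 114.1]
force: [-0.7, -0.3, 0.6]
grip_width: 0.0006
```

```bash
python3 snap.py w7
```

```text
(no output)
```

View pics/w7.png

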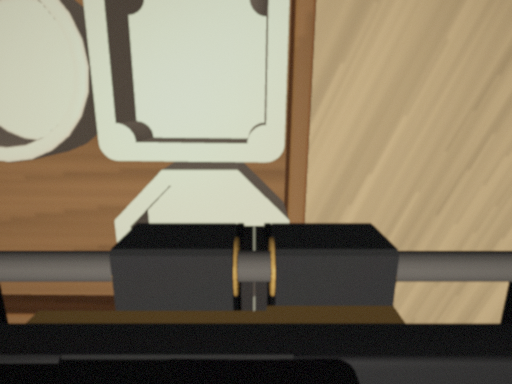

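Emit:
move_arm:
  steps:
    - [0, 0, -0.5, 0, 0, 0, 0]
    - [0, 0, -1, 0, 0, 0, 0]
    - [0, 0, -0.5, -2.5, 0, 0, 0]
    - [0, 0, 0, -3.5, 0, 0, 0]
    - [0, 2, -2, -0.5, 0, 0, 0]

```text
time_s: 8.38
tool_pos: [0.5594, 0.1059, 0.1156]
tool_rot: [179.4, 0.2, 113.8]
force: [2.3, -0.1, 0.3]
grip_width: 0.0006
```

Emit:
move_arm:
  steps:
    - [0, 2.5, -2.5, 0, 0, 0, 0]
    - [0, 2.5, -2.5, 0, 0, 0, 0]
    - [0, 1.5, -1.7, 0, 0, 0, 0]
    - [0, 0, 0, 0, 0, 0, 0]
    - [0, 0, 0, 0, 0, 0, 0]

```text
time_s: 8.8
tool_pos: [0.4646, 0.1397, 0.1106]
tool_rot: [180.0, 0.2, 114.1]
force: [0.8, -0.9, -0.1]
grip_width: 0.0001
```

```bash
python3 plan.py "[(.4655,.1408,.045,114)]" "dict(g=0)"
python3 - <<'E'
from cell import viewer
import cv2
for n in("top","side"):
    c=viewer.read_camera(n)["img"][:,:,::-1];c=c[165:275,175:285] if n=="top" else c[195:285,200:320]
    cv2.imwrite(f"pics/{n}8.png",cv2.resize(c,None,fx=5,fy=5,interpolation=cv2.INTER_CUBIC))
E
```

```text
t 8.8 pos [0.4646 0.1397 0.1106] rot [1.7998e+02 1.6000e-01 1.1415e+02] grip 0.0001 F [ 0.8 -0.9 -0.1]
[[0,0.04,0.06,3.28,0.0,0.001,0.001],[0,0.04,0.06,3.28,0.0,0.002,0.002]]
--
```

View pics/side8.png

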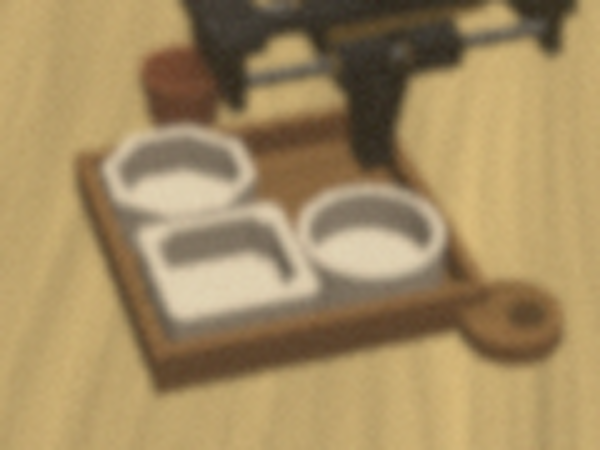

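View pics/top8.png

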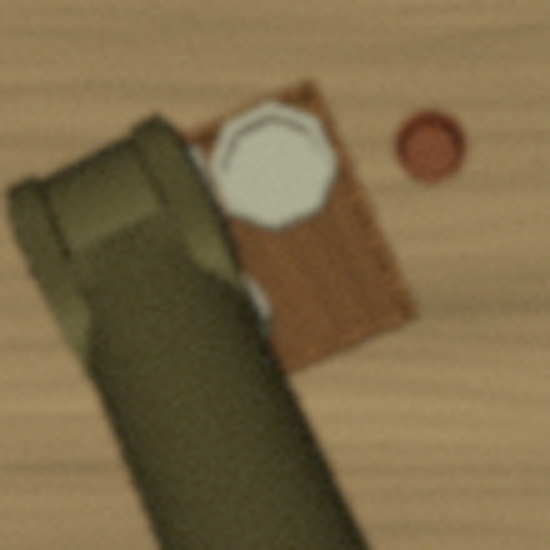

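Run:
```python
from cell import viewer
from tp import *
c=viewer.read_camera("top")
p=ray(c,[175+274/5,165+165/5],.04)[:,:2]+[.001,0]
print(((p-[.5205,.119])@A.T*1e3).round(1))
```

```text
[[-41.9 -39.6]]
```

Emit:
move_arm:
  steps:
    - [0, 0.1, 0.1, 3.2, 0, 0, 0]
    - [0, 0, 0, 2.8, 0, 0, 0]
    - [0, 0, 0, 0.5, 0, 0, 0]
    - [0, 0, 0, 0, 0, 0, 0]

```text
time_s: 9.28
tool_pos: [0.465, 0.1408, 0.0437]
tool_rot: [-179.8, -0.1, 114.0]
force: [-0.1, -0.4, 1.5]
grip_width: 0.0001
```

Emit:
move_arm:
  steps:
    - [0, -1, 0, 0, 0, 0, 0]
    - [0, -0.5, 0, 0, 0, 0, 0]
    - [0, -0.5, 0, 0, 0, 0, 0]
    - [0, -0.8, 0, 0, 0, 0, 0]
    - [0, -1, 0, 0, 0, 0, 0]

```text
time_s: 9.7
tool_pos: [0.4824, 0.107, 0.0466]
tool_rot: [179.9, -0.0, 114.1]
force: [-1.5, 2.5, 1.4]
grip_width: 0.0007
```

Emit:
move_arm:
  steps:
    - [0, -1, 0, 0, 0, 0, 0]
    - [0, -1, 0, 0, 0, 0, 0]
    - [0, -1, 0, 0, 0, 0, 0]
    - [0, -1, 0, 0, 0, 0, 0]
    - [0, -0.8, 0, 0, 0, 0, 0]

```text
time_s: 10.12
tool_pos: [0.5019, 0.0615, 0.0456]
tool_rot: [180.0, 0.0, 114.0]
force: [-0.8, 3.3, 3.1]
grip_width: 0.0003
```

Emit:
move_arm:
  steps:
    - [0, -0.6, 0, 0, 0, 0, 0]
    - [0, -0.4, 0, 0, 0, 0, 0]
    - [0, -0.3, 0, 0, 0, 0, 0]
    - [0, -0.2, 0, 0, 0, 0, 0]
    - [0, 0, 0, 0, 0, 0, 0]

```text
time_s: 10.53
tool_pos: [0.5075, 0.0488, 0.0455]
tool_rot: [-180.0, 0.0, 114.1]
force: [-0.4, 1.2, 0.7]
grip_width: 0.0007
```

```bash
python3 - <<'E'
from cell import env,viewer
from tp import *
o=env.get_obs();print(A@(np.array(o["tool_pos"][:2])-[.5205,.119]),o["tool_pos"][2],o["force"])
c=viewer.read_camera("side")["img"][195:285,200:320,::-1];cv2.imwrite("pics/side9.png",cv2.resize(c,None,fx=5,fy=5,interpolation=cv2.INTER_CUBIC))
E
python3 snap.py w9
```

```text
[-0.05884096  0.0404587 ] 0.04546059996665322 [-0.37483266  1.24882708  0.72543869]
```

View pics/w9.png

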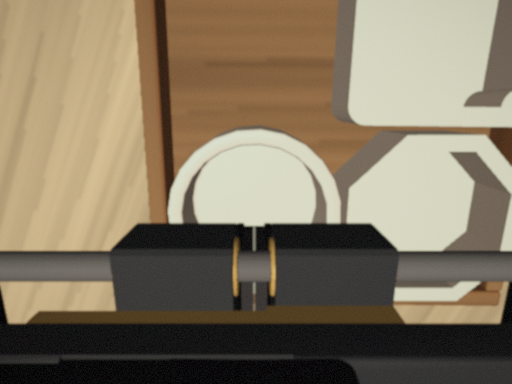

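View pics/side9.png

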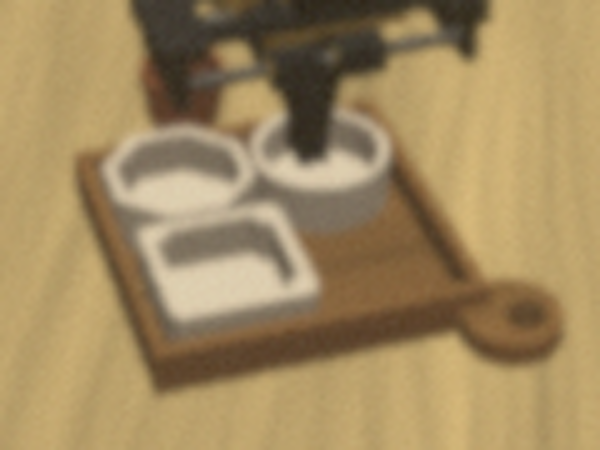

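```bash
python3 -c "
from tp import *
print(tray('w9',[(255,128),(168,208),(340,208),(425,132),(420,301),(425,127)]))"
```

```text
[[  2.2  39.9]
 [-33.6  79.3]
 [-33.4   1.2]
 [  0.7 -32.9]
 [-81.1 -41.5]
 [  2.8 -32.6]]
```

Emit:
move_arm:
  steps:
    - [0, -0.3, 0, 0, 0, 0, 0]
    - [0, -0.2, 0, 0, 0, 0, 0]
    - [0, -0.1, 0, 0, 0, 0, 0]
    - [0, 0, 0, 0, 0, 0, 0]

```text
time_s: 10.97
tool_pos: [0.5092, 0.0445, 0.0454]
tool_rot: [-180.0, -0.1, 114.1]
force: [-2.0, 3.1, 1.7]
grip_width: 0.0003
```

```bash
python3 snap.py w10
```

```text
(no output)
```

View pics/w10.png

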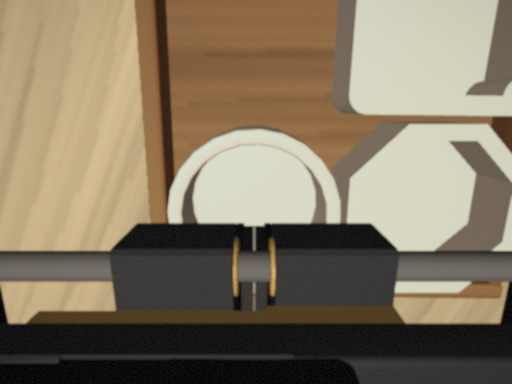

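Emit:
move_arm:
  steps:
    - [0, 0.5, 0, 0, 0, 0, 0]
    - [0, 1, 0, 0, 0, 0, 0]
    - [0, 0.5, 0, -2.5, 0, 0, 0]
    - [0, 0, 0, -4, 0, 0, 0]
    - [4, 0, 0, -4, 0, 0, 0]

```text
time_s: 11.43
tool_pos: [0.5001, 0.0623, 0.1506]
tool_rot: [-179.8, -0.1, 114.1]
force: [0.7, -0.7, 1.0]
grip_width: 0.0027
```

```bash
python3 plan.py "[(.50,-.40,.26,75)]"
```

```text
t 11.43 pos [0.5001 0.0623 0.1506] rot [-1.7983e+02 -6.0000e-02  1.1415e+02] grip 0.0027 F [ 0.7 -0.7  1. ]
[[8.7,-3.01,-1.35,-0.78,0.0,0.0,0.049],[8.7,-3.08,-1.21,-0.78,0.0,0.0,0.049],[8.7,-3.13,-1.05,-0.78,0.0,0.0,0.049],[8.7,-3.18,-0.9,-0.78,0.0,0.0,0.049],[8.7,-3.22,-0.74,-0.78,0.0,0.0,0.049]]
[[8.7,-3.25,-0.58,-0.78,0.0,0.0,0.049],[8.7,-3.27,-0.42,-0.78,0.0,0.0,0.049],[8.7,-3.29,-0.26,-0.78,0.0,0.0,0.049],[8.7,-3.3,-0.1,-0.78,0.0,0.0,0.049],[8.7,-3.3,0.06,-0.78,-0.001,0.0,0.048]]
[[8.7,-3.3,0.22,-0.78,0.0,0.0,0.049],[8.7,-3.28,0.38,-0.78,-0.001,0.0,0.048],[8.7,-3.26,0.54,-0.78,0.0,0.0,0.049],[8.7,-3.23,0.69,-0.78,-0.001,0.001,0.048]]
--
```

Emit:
move_arm:
  steps:
    - [8.7, -3, -1.35, -1, 0, 0, 0.049]
    - [8.7, -3.1, -1.2, -1, 0, 0, 0.049]
    - [8.7, -3.1, -1.05, -1, 0, 0, 0.049]
    - [8.7, -3.2, -0.9, -1, 0, 0, 0.049]
    - [8.7, -3.2, -0.75, -1, 0, 0, 0.049]

```text
time_s: 11.85
tool_pos: [0.5009, -0.1049, 0.2013]
tool_rot: [180.0, 0.1, 99.9]
force: [0.5, 0.7, 0.7]
grip_width: 0.0327
```

Emit:
move_arm:
  steps:
    - [8.7, -3.25, -0.6, -1, 0, 0, 0.049]
    - [8.7, -3.25, -0.4, -1, 0, 0, 0.049]
    - [8.7, -3.3, -0.25, -1, 0, 0, 0.049]
    - [8.7, -3.3, -0.1, -1, 0, 0, 0.049]
    - [8.7, -3.3, 0.05, -1, 0, 0, 0.049]

```text
time_s: 12.27
tool_pos: [0.5005, -0.2697, 0.2511]
tool_rot: [-180.0, 0.1, 85.8]
force: [0.9, 0.1, 0.1]
grip_width: 0.0657
```

Emit:
move_arm:
  steps:
    - [8.7, -3.3, 0.2, -0.5, 0, 0, 0.049]
    - [8.7, -3.3, 0.4, 0, 0, 0, 0.049]
    - [8.7, -3.25, 0.55, 0, 0, 0, 0.049]
    - [8.7, -3.2, 0.7, 0, 0, 0, 0.049]
    - [8.7, 0, 0, 0, 0, 0, 0]

```text
time_s: 12.68
tool_pos: [0.4972, -0.4086, 0.2542]
tool_rot: [-179.9, 0.3, 74.1]
force: [-1.5, 0.2, 0.1]
grip_width: 0.0867
```

Emit:
move_arm:
  steps:
    - [8.7, 0, 0, 0, 0, 0, 0]
    - [8.7, 0, 0, 0, 0, 0, 0]

```text
time_s: 12.85
tool_pos: [0.5008, -0.3991, 0.2552]
tool_rot: [-180.0, -0.0, 74.8]
force: [0.1, 1.2, -1.0]
grip_width: 0.087
```

```bash
python3 snap.py w11
python3 - <<'E'
from cell import viewer
import cv2
c=viewer.read_camera("top")["img"][:,:,::-1][165:275,175:285];cv2.imwrite("pics/top11.png",cv2.resize(c,None,fx=5,fy=5,interpolation=cv2.INTER_CUBIC))
E
```

```text
(no output)
```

View pics/w11.png

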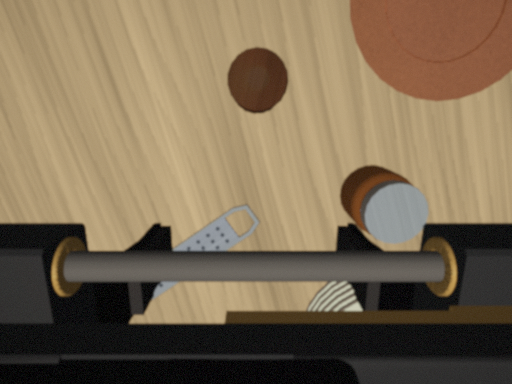

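View pics/top11.png

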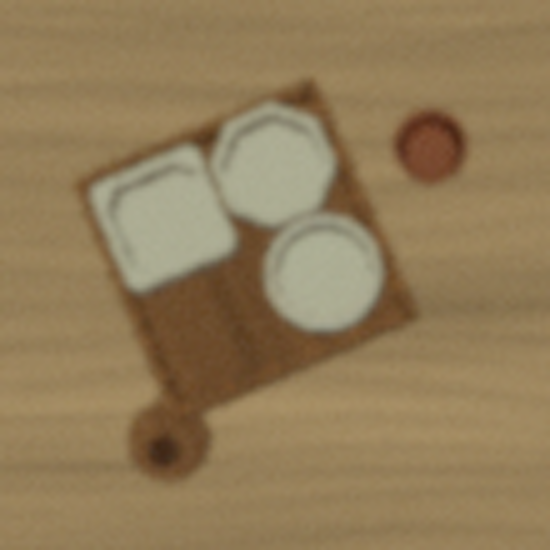

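```bash
python3 -c "
from tp import *
o,c=pickle.load(open('pics/w11.pkl','rb'))
print(o['tool_pos'],ray(c,[(257.5,79.5),(257.5,80)],.1,o),ray(c,[(394,212)],.085,o))"
python3 plan.py "[(.527,-.31,.20,75),(.527,-.31,.106,75)]"
```

```text
[ 0.5007909  -0.39911309  0.25518204] [[ 0.52803281 -0.31045555  0.1       ]
 [ 0.52792974 -0.31084174  0.1       ]] [[ 0.62607242 -0.4632613   0.085     ]]
t 12.95 pos [ 0.5013 -0.3981  0.2558] rot [ 1.7999e+02 -1.0000e-02  7.4920e+01] grip 0.0868 F [-0.5  0.5 -0.5]
[[8.7,2.29,0.05,1.39,0.0,0.0,0.0],[8.7,2.29,0.04,1.4,0.0,0.0,0.0],[8.7,2.3,0.05,1.39,0.0,0.0,-0.001],[8.7,2.29,0.05,1.4,0.0,0.0,0.0]]
--
[[8.7,0.0,0.0,3.13,0.0,0.0,0.0],[8.7,0.0,0.0,3.13,0.0,0.0,0.0],[8.7,0.0,0.0,3.14,0.0,0.0,0.0]]
--
```

Emit:
move_arm:
  steps:
    - [8.7, 2.3, 0.07, 1.4, 0, 0, 0]
    - [8.7, 2.3, 0.07, 1.4, 0, 0, 0]
    - [8.7, 2.3, 0.07, 1.4, 0, 0, 0]
    - [8.7, 2.3, 0.07, 1.4, 0, 0, 0]
    - [8.7, 0, 0, 0, 0, 0, 0]

```text
time_s: 13.37
tool_pos: [0.5288, -0.3032, 0.1973]
tool_rot: [-179.8, -0.3, 75.4]
force: [-0.1, 0.2, 0.0]
grip_width: 0.0873
```

Emit:
move_arm:
  steps:
    - [8.7, 0, 0, 0, 0, 0, 0]
    - [8.7, 0, 0, 2.5, 0, 0, 0]

```text
time_s: 13.53
tool_pos: [0.5307, -0.3132, 0.1801]
tool_rot: [179.4, 0.2, 74.8]
force: [1.3, -1.6, 0.5]
grip_width: 0.087
```

```bash
python3 plan.py "[(.528,-.31,.102,75)]"
```

```text
t 13.53 pos [ 0.5307 -0.3132  0.1801] rot [179.44   0.25  74.85] grip 0.087 F [ 1.3 -1.6  0.5]
[[8.7,0.09,-0.14,2.6,0.003,0.001,-0.001],[8.7,0.09,-0.13,2.6,0.003,0.002,-0.001],[8.7,0.08,-0.13,2.61,0.004,0.001,-0.001]]
--
```

Emit:
move_arm:
  steps:
    - [8.7, 0, 0, 2.5, 0, 0, 0]
    - [8.7, 0, 0, 2.5, 0, 0, 0]
    - [8.7, 0, 0, 1.5, 0, 0, 0]
    - [8.7, 0, 0, 0, 0, 0, 0]
    - [8.7, 0, 0, 0, 0, 0, 0]

```text
time_s: 13.95
tool_pos: [0.5271, -0.3127, 0.1098]
tool_rot: [-180.0, 0.0, 74.7]
force: [-0.2, 0.0, 0.5]
grip_width: 0.0868
```

```bash
python3 plan.py "[(.528,-.31,.102,75)]"
```

```text
t 13.95 pos [ 0.5271 -0.3127  0.1098] rot [-1.7998e+02  2.0000e-02  7.4720e+01] grip 0.0868 F [-0.2  0.   0.5]
[[8.7,0.29,0.01,0.78,0.0,0.0,-0.005]]
--
```

Emit:
move_arm:
  steps:
    - [8.7, 0.2, 0, 0.8, 0, 0, 0]
    - [8.7, 0, 0, 0, 0, 0, 0]
    - [4, 0, 0, 0, 0, 0, 0]
    - [4, 0, 0, 0, 0, 0, 0]
    - [4, 0, 0, 0, 0, 0, 0]
  force: 20

```text
time_s: 14.37
tool_pos: [0.5284, -0.3104, 0.1023]
tool_rot: [179.9, 0.0, 74.8]
force: [-0.1, 0.7, -0.1]
grip_width: 0.0742
```

Emit:
move_arm:
  steps:
    - [4, 0, 0, 0, 0, 0, 0]
    - [4, 0, 0, 0, 0, 0, 0]
    - [4, 0, 0, 0, 0, 0, 0]
    - [4, 0, 0, 0, 0, 0, 0]
    - [4, 0, 0, 0, 0, 0, 0]

```text
time_s: 14.78
tool_pos: [0.528, -0.3102, 0.1016]
tool_rot: [180.0, 0.0, 74.8]
force: [-0.5, 0.2, 1.3]
grip_width: 0.0487
```

Run:
```python
from cell import viewer
import cv2
c=viewer.read_camera("side")["img"][:,:,::-1][100:190,220:320];cv2.imwrite("pics/side12.png",cv2.resize(c,None,fx=6,fy=6,interpolation=cv2.INTER_CUBIC))
```

```text
(no output)
```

View pics/side12.png

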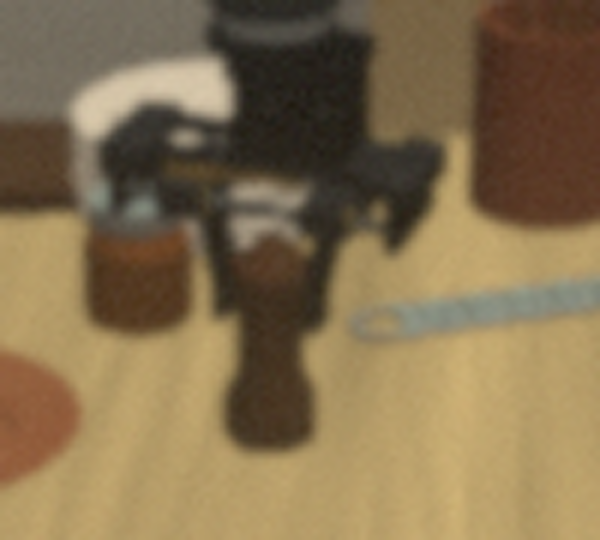

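Emit:
move_arm:
  steps:
    - [4, 0, 0, 0, 0, 0, 0]
    - [4, 0, 0, -0.5, 0, 0, 0]
    - [4, 0, 0, -1.5, 0, 0, 0]
    - [4, 0, 0, -2.5, 0, 0, 0]
    - [4, 0, 0, -2.5, 0, 0, 0]
  force: 30

```text
time_s: 15.25
tool_pos: [0.527, -0.3096, 0.1712]
tool_rot: [-179.8, -0.1, 74.8]
force: [0.6, -0.1, -2.0]
grip_width: 0.0482
```

```bash
python3 plan.py "[(.48,.10,.20,105),(.4655,.1405,.16,114)]" "dict(g=4,step=2.8)"
python3 - <<'E'
from cell import viewer
import cv2
c=viewer.read_camera("side")["img"][:,:,::-1][80:190,220:320];cv2.imwrite("pics/side13.png",cv2.resize(c,None,fx=5,fy=5,interpolation=cv2.INTER_CUBIC))
E
```

```text
t 15.25 pos [ 0.527  -0.3096  0.1712] rot [-1.7983e+02 -6.0000e-02  7.4770e+01] grip 0.0482 F [ 0.6 -0.1 -2. ]
[[4,2.55,-1.02,-0.19,0.0,0.0,-0.035],[4,2.59,-0.93,-0.19,0.0,0.0,-0.035],[4,2.62,-0.84,-0.19,0.0,0.0,-0.035],[4,2.64,-0.75,-0.19,0.0,0.0,-0.035],[4,2.67,-0.65,-0.19,0.0,0.0,-0.035]]
[[4,2.69,-0.56,-0.18,0.0,0.0,-0.035],[4,2.71,-0.47,-0.19,0.0,0.0,-0.035],[4,2.72,-0.37,-0.18,0.0,0.0,-0.035],[4,2.74,-0.27,-0.19,0.0,0.0,-0.035],[4,2.74,-0.18,-0.18,0.0,0.0,-0.035]]
[[4,2.75,-0.08,-0.19,0.0,0.0,-0.036],[4,2.75,0.01,-0.18,-0.001,-0.001,-0.035],[4,2.75,0.11,-0.19,0.0,0.0,-0.036],[4,2.74,0.21,-0.19,-0.001,-0.001,-0.035],[4,2.73,0.31,-0.19,0.0,0.0,-0.036]]
--
[[4,1.43,-0.12,1.33,0.0,0.0,-0.052],[4,1.43,-0.04,1.34,0.0,0.0,-0.052],[4,1.43,0.03,1.33,0.0,0.0,-0.053]]
--
```

View pics/side13.png

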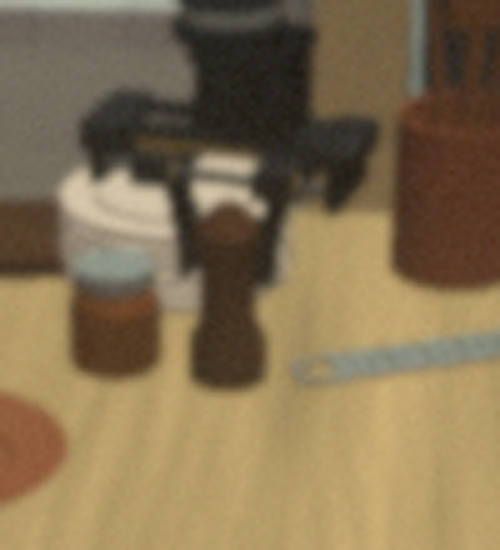

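Emit:
move_arm:
  steps:
    - [4, 0.8, -0.3, -0.5, 0, 0, -0.02]
    - [4, 1.5, -0.6, -0.3, 0, 0, -0.035]
    - [4, 2.2, -0.8, -0.2, 0, 0, -0.035]
    - [4, 2.6, -0.9, -0.2, 0, 0, -0.035]
    - [4, 2.6, -0.8, -0.2, 0, 0, -0.035]

```text
time_s: 15.72
tool_pos: [0.5117, -0.2052, 0.1839]
tool_rot: [-179.8, -0.1, 84.2]
force: [0.8, 0.1, -1.8]
grip_width: 0.0485
```

Emit:
move_arm:
  steps:
    - [4, 2.65, -0.7, -0.2, 0, 0, -0.035]
    - [4, 2.7, -0.6, -0.2, 0, 0, -0.035]
    - [4, 2.7, -0.5, -0.2, 0, 0, -0.035]
    - [4, 2.7, -0.4, -0.2, 0, 0, -0.035]
    - [4, 2.7, -0.3, -0.2, 0, 0, -0.035]

```text
time_s: 16.13
tool_pos: [0.4915, -0.0699, 0.1946]
tool_rot: [-179.9, -0.0, 94.2]
force: [-0.5, 0.5, -2.0]
grip_width: 0.0483
```

```bash
python3 plan.py "[(.48,.10,.20,105),(.4655,.1405,.16,114)]" "dict(g=4,step=2.6)"
```

```text
t 16.13 pos [ 0.4915 -0.0699  0.1946] rot [-1.7987e+02 -2.0000e-02  9.4200e+01] grip 0.0483 F [-0.5  0.5 -2. ]
[[4,2.43,0.01,-0.08,0.0,0.0,-0.027],[4,2.43,0.08,-0.08,0.0,0.0,-0.027],[4,2.43,0.15,-0.08,0.0,0.0,-0.027],[4,2.42,0.21,-0.07,-0.001,0.0,-0.027],[4,2.42,0.28,-0.08,0.0,0.0,-0.027]]
[[4,2.41,0.34,-0.07,-0.001,0.0,-0.027],[4,2.4,0.41,-0.08,0.0,-0.001,-0.026]]
--
[[4,1.43,-0.12,1.33,0.0,0.0,-0.052],[4,1.43,-0.04,1.34,0.0,0.0,-0.053],[4,1.44,0.03,1.33,0.0,0.0,-0.052]]
--
```

Emit:
move_arm:
  steps:
    - [4, 2.4, 0, 0, 0, 0, -0.03]
    - [4, 2.4, 0.1, 0, 0, 0, -0.03]
    - [4, 2.4, 0.15, 0, 0, 0, -0.03]
    - [4, 2.4, 0.2, 0, 0, 0, -0.03]
    - [4, 2.4, 0.3, 0, 0, 0, -0.03]

```text
time_s: 16.55
tool_pos: [0.4848, 0.0494, 0.1954]
tool_rot: [-180.0, -0.0, 102.7]
force: [0.5, 0.4, -2.0]
grip_width: 0.0486
```

Emit:
move_arm:
  steps:
    - [4, 2.2, 0.3, 0, 0, 0, -0.03]
    - [4, 2, 0.3, 0, 0, 0, -0.03]
    - [4, 1.6, 0, 0, 0, 0, -0.03]
    - [4, 1.2, 0, 0.5, 0, 0, -0.03]
    - [4, 0.8, 0, 1, 0, 0, -0.03]

```text
time_s: 16.97
tool_pos: [0.4707, 0.1256, 0.1809]
tool_rot: [179.9, 0.0, 111.4]
force: [0.8, 0.1, -2.0]
grip_width: 0.0482
```

Emit:
move_arm:
  steps:
    - [4, 0, 0, 1, 0, 0, 0]
    - [4, 0, 0, 0, 0, 0, 0]
    - [4, 0, 0, 0, 0, 0, 0]

```text
time_s: 17.22
tool_pos: [0.4699, 0.1223, 0.1692]
tool_rot: [-179.8, -0.0, 111.0]
force: [-0.1, 0.1, -1.9]
grip_width: 0.0486
```

```bash
python3 plan.py "[(.4655,.1405,.15,114)]" "dict(g=4,step=2.6)"; python3 snap.py w14
python3 - <<'E'
from cell import viewer
import cv2
c=viewer.read_camera("side")["img"][:,:,::-1][150:290,200:340];cv2.imwrite("pics/side14.png",cv2.resize(c,None,fx=4,fy=4,interpolation=cv2.INTER_CUBIC))
E
```

```text
t 17.22 pos [0.4699 0.1223 0.1692] rot [-1.7985e+02 -1.0000e-02  1.1104e+02] grip 0.0486 F [-0.1  0.1 -1.9]
[[4,0.93,0.12,0.96,-0.001,0.0,-0.026],[4,0.93,0.15,0.96,-0.002,0.0,-0.026]]
--
```

View pics/side14.png

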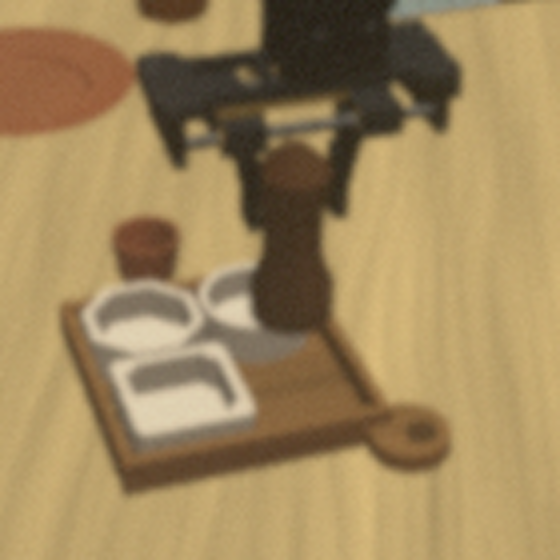

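View pics/w14.png

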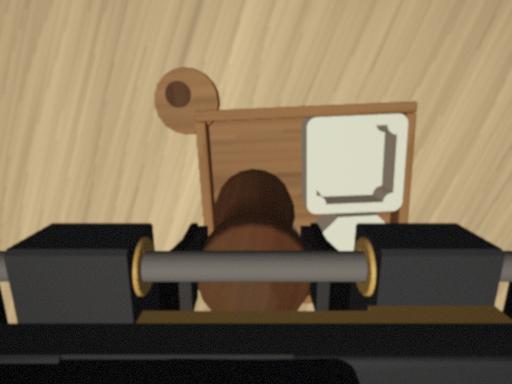

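Emit:
move_arm:
  steps:
    - [4, 1, 0.15, 0, 0, 0, -0.026]
    - [4, 1.1, 0.15, 0, 0, 0, -0.026]
    - [4, 0, 0, 1, 0, 0, 0]
    - [4, 0, 0, 0, 0, 0, 0]
    - [4, 0, 0, 0, 0, 0, 0]

```text
time_s: 17.73
tool_pos: [0.4647, 0.1444, 0.1597]
tool_rot: [-179.9, -0.0, 114.2]
force: [-0.6, -0.1, -2.2]
grip_width: 0.0483
```

```bash
python3 plan.py "[(.4645,.1425,.111,114)]" "dict(g=4,step=1)"
python3 - <<'E'
from cell import viewer
import cv2
c=viewer.read_camera("side")["img"][:,:,::-1][150:290,200:340];cv2.imwrite("pics/side15.png",cv2.resize(c,None,fx=4,fy=4,interpolation=cv2.INTER_CUBIC))
E
```

```text
t 17.73 pos [0.4647 0.1444 0.1597] rot [-1.7990e+02 -1.0000e-02  1.1417e+02] grip 0.0483 F [-0.6 -0.1 -2.2]
[[4,-0.03,-0.02,0.97,0.0,0.0,0.001],[4,-0.03,-0.02,0.98,0.0,0.0,0.0],[4,-0.03,-0.02,0.97,-0.001,0.0,0.001],[4,-0.04,-0.02,0.98,0.0,0.0,0.0],[4,-0.03,-0.01,0.97,-0.001,0.0,0.001]]
--
```

View pics/side15.png

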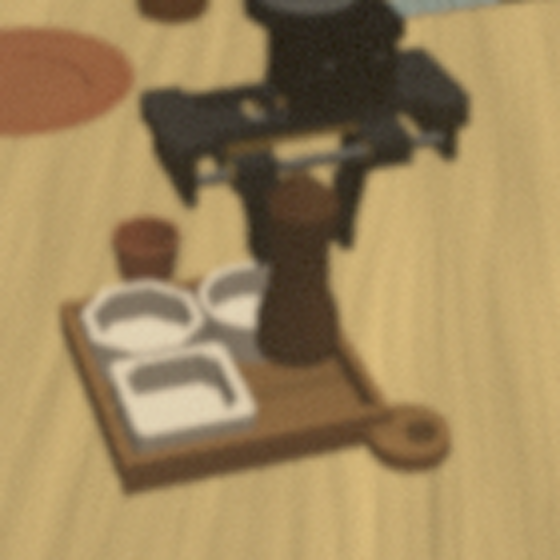

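Emit:
move_arm:
  steps:
    - [4, -0.1, 0, 1, 0, 0, 0]
    - [4, -0.1, 0, 1.2, 0, 0, 0]
    - [4, 0, 0, 1.2, 0, 0, 0]
    - [4, 0, 0, 0.7, 0, 0, 0]
    - [4, 0, 0, 0, 0, 0, 0]

```text
time_s: 18.2
tool_pos: [0.4645, 0.142, 0.117]
tool_rot: [-179.8, -0.1, 114.1]
force: [-0.3, -0.4, -3.1]
grip_width: 0.0482
```

Emit:
move_arm:
  steps:
    - [4, 0, 0, 0, 0, 0, 0]
    - [4, 0, 0, 0.3, 0, 0, 0]
    - [4, 0, 0, 0.2, 0, 0, 0]
    - [4, 0, 0, 0, 0, 0, 0]
    - [4, 0, 0, 0, 0, 0, 0]

```text
time_s: 18.62
tool_pos: [0.4663, 0.1426, 0.1146]
tool_rot: [180.0, 0.0, 114.1]
force: [-0.1, -0.2, -1.6]
grip_width: 0.0483
```

Emit:
move_arm:
  steps:
    - [4, 0, 0, 0.2, 0, 0, 0]
    - [4, 0, 0, 0.2, 0, 0, 0]
    - [4, 0, 0, 0, 0, 0, 0]
    - [4, 0, 0, 0, 0, 0, 0]

```text
time_s: 18.95
tool_pos: [0.4661, 0.1426, 0.1104]
tool_rot: [-180.0, -0.0, 114.1]
force: [0.1, 0.8, -2.9]
grip_width: 0.048
```

Emit:
move_arm:
  steps:
    - [4, 0, 0, 0.1, 0, 0, 0]
    - [4, 0, 0, 0.1, 0, 0, 0]
    - [4, 0, 0, 0, 0, 0, 0]
    - [4, 0, 0, 0, 0, 0, 0]

```text
time_s: 19.28
tool_pos: [0.4666, 0.1427, 0.1095]
tool_rot: [180.0, 0.0, 114.1]
force: [-3.1, -1.3, 6.7]
grip_width: 0.0484
```

Run:
```python
from cell import viewer
import cv2
c=viewer.read_camera("side")["img"][:,:,::-1][150:290,200:340];cv2.imwrite("pics/side16.png",cv2.resize(c,None,fx=4,fy=4,interpolation=cv2.INTER_CUBIC))
```

```text
(no output)
```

View pics/side16.png

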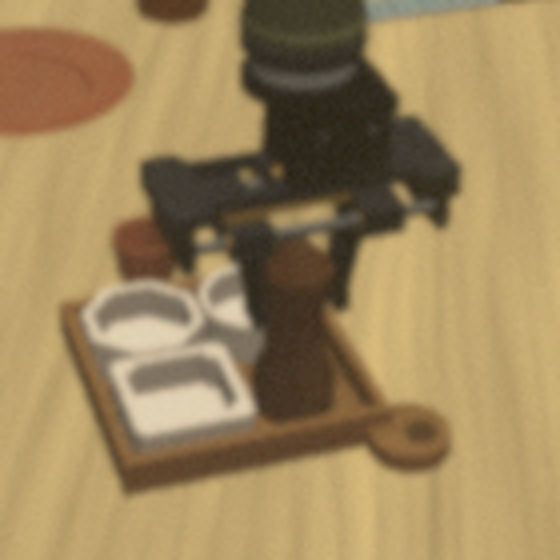

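Contact at 6.7 N up force: the mill stands on the tray floor. Release it and rise.

Emit:
move_arm:
  steps:
    - [6, 0, 0, 0, 0, 0, 0]
    - [8.7, 0, 0, 0, 0, 0, 0]
    - [8.7, 0, 0, 0, 0, 0, 0]
    - [8.7, 0, 0, 0, 0, 0, 0]
    - [8.7, 0, 0, 0, 0, 0, 0]

```text
time_s: 19.75
tool_pos: [0.4663, 0.1426, 0.1085]
tool_rot: [180.0, -0.0, 114.1]
force: [0.3, -0.3, 0.0]
grip_width: 0.0739
```

Emit:
move_arm:
  steps:
    - [8.7, 0, 0, 0, 0, 0, 0]
    - [8.7, 0, 0, 0, 0, 0, 0]
    - [8.7, 0, 0, 0, 0, 0, 0]

```text
time_s: 20.0
tool_pos: [0.4662, 0.1426, 0.1085]
tool_rot: [-180.0, 0.0, 114.1]
force: [0.6, -0.2, 0.5]
grip_width: 0.0852
```

Emit:
move_arm:
  steps:
    - [8.7, 0, 0, -1, 0, 0, 0]
    - [8.7, 0, 0, -2.5, 0, 0, 0]
    - [8.7, 0, 0, -3, 0, 0, 0]
    - [8.7, 0, 0, -4, 0, 0, 0]
    - [8.7, -1, 0, -4, 0, 0, 0]

```text
time_s: 20.42
tool_pos: [0.4688, 0.1357, 0.2555]
tool_rot: [-180.0, -0.1, 114.4]
force: [1.2, 0.4, 0.2]
grip_width: 0.0873
```

Emit:
move_arm:
  steps:
    - [8.7, -3, 0, -1, 0, 0, 0]
    - [8.7, -3.5, 0, 0, 0, 0, 0]
    - [8.7, -3.5, 0, 0, 0, 0, 0]
    - [8.7, -3.5, 0, 0, 0, 0, 0]
    - [8.7, -2.5, 0, 0, 0, 0, 0]

```text
time_s: 20.83
tool_pos: [0.5366, -0.0162, 0.2644]
tool_rot: [180.0, 0.1, 114.0]
force: [0.0, -1.2, -0.2]
grip_width: 0.0869
```

Emit:
move_arm:
  steps:
    - [8.7, 0, 0, 0, 0, 0, 0]
    - [8.7, 0, 0, 0, 0, 0, 0]

```text
time_s: 21.0
tool_pos: [0.536, -0.014, 0.2638]
tool_rot: [180.0, -0.1, 113.9]
force: [-0.6, 1.1, 0.2]
grip_width: 0.087
```

```bash
python3 snap.py w17
python3 - <<'E'
from cell import viewer
import cv2
for n in("top","side"):
    c=viewer.read_camera(n)["img"][:,:,::-1];c=c[165:275,175:285] if n=="top" else c[170:285,200:320]
    cv2.imwrite(f"pics/{n}17.png",cv2.resize(c,None,fx=5,fy=5,interpolation=cv2.INTER_CUBIC))
E
```

```text
(no output)
```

View pics/side17.png

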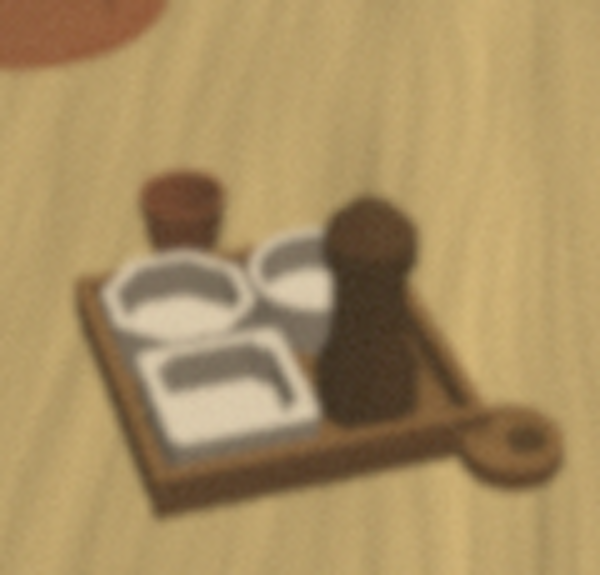

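View pics/w17.png

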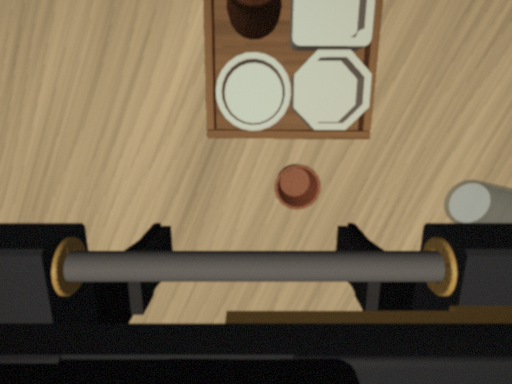

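View pics/top17.png

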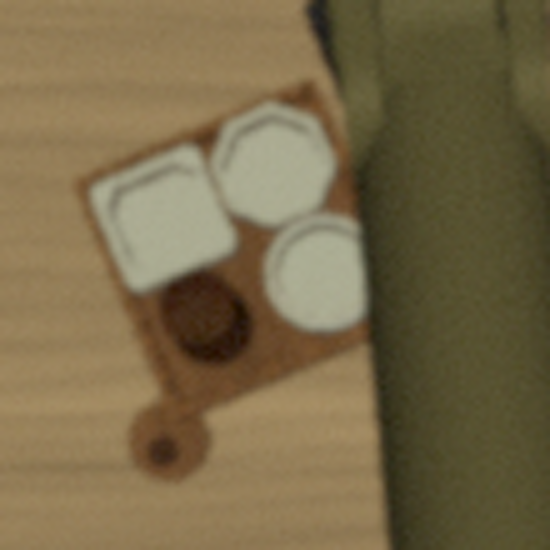

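Run:
```python
from tp import *
from cell import viewer
print("round",tray('w17',[(216,91),(291,91),(253.5,52),(253.5,131)]).mean(0),"oct",tray('w17',[(293,89),(372,89),(332,49),(332,131)]).mean(0))
print("sq edge",tray('w17',[(332,48),(292,30),(375,30)]))
c=viewer.read_camera("top");u=lambda x,y:[175+x/5,165+y/5]
for n,p,z in[("sq",(163,218),.04),("oct",(274,165),.04),("round",(324,272),.04),("mill head",(202,311),.12),("mill foot",(210,325),.02)]:
    print(n,((ray(c,u(*p),z)[:,:2]+[.001,0]-[.5205,.119])@A.T*1e3).round(1))
```

```text
round [-41.9    39.875] oct [-40.125 -42.8  ]
sq edge [[  0.8 -40. ]
 [ 17.5   1.2]
 [ 17.6 -82.3]]
sq [[ 42.4 -37.2]]
oct [[-41.9 -39.6]]
round [[-43.3  42.7]]
mill head [[39.4 45.2]]
mill foot [[43. 41.]]
```

```bash
python3 -c "
from cell import job
print(job.sign_off())"
```

```text
the job is handed in; nothing more can be done
None
```

The job is handed in at about 21 s of the 64 s allowed. I got no verdict back.

**Dishes:** I slid each dish one bay on with the closed fingers pushing on its inside wall. The square dish went from the far bay to the spare bay, the octagon from the third bay to the far bay, and the round dish from the lug bay to the third bay. My last wrist-camera checks put the round and octagon within about 2 mm of their bay centres. The square read within about 1 mm, but partly from an assumed width and from being pushed against the rim.

**Mill:** I gripped the mill by its head from above, set it down in the bay by the lug until the force rose to about 7 N, and let go. It looks upright, with its axis about 2–3 mm from the bay centre by the tool position. The gripper is clear of everything, and the sauce cup, the bystander nearest the pushes, looks unmoved.

**Disagreements:**
- The coarser top view put the square about 4 mm off in y, where the wrist camera gave about 1 mm. For the other two dishes the views differed by up to about 3 mm. All of these are inside the 7 mm limit.
- The top view also put the mill's head about 5 mm to one side of its foot. That is near its resolution, and the side view shows the mill standing straight.
- The octagon and the round dish each stopped 4–5 mm short on the first push. I saw this and pushed them home before going on.

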